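# Post the round clay stamp through the spring flap of the stamp box

### The job

Put the round wooden clay stamp away in the plywood stamp box: push the sprung metal flap in its top down with the stamp and pause there with well over half of the stamp inside the mouth, holding the flap open, then let go so that the stamp drops in, and come out so that the flap swings shut. Do not just drop the stamp onto the flap, and leave the square stamp standing where it is.

Things in the scene. Friction and masses are not known exactly. Their poses are not given: they have to be found in the camera images.
- stamp_mid (a point): Centre of the round clay stamp: upright wooden cylinder, 26 mm diameter, 110 mm tall, brass foot, top 12 mm tapering to 18 mm; about 60-130 g. Stands loose on a ware board 16 mm thick, beside a square stamp, a cup (60 mm wide and tall) and a glaze bottle (105 mm tall), centres 85 mm or more away. z is up along it. Grip it at any yaw, 15 to 35 mm above its centre, so that it reaches well through the mouth.
- square_mid (a point): Centre of the square wooden clay stamp, the one to leave alone: upright, 30 x 30 mm in plan, 110 mm tall, brass foot, loose on the same ware board. z is up.
- mouth (a point): Centre of the mouth in the box's top, level with its upper face, 195 mm above the table. z is up, x points to the flap's hinge, y runs along the hinge. The mouth is 90 mm along x, 150 mm along y, in a top 10 mm thick. The fixed plywood box is 190 mm (x) by 220 mm (y) outside, its centre 15 mm towards -x from the mouth's; walls 10 mm, floor 187 mm below the mouth.
- flap (a joint): Aluminium flap filling the mouth, 88 mm long, hinged at the mouth's +x edge. 0 rad is shut, growing as it is pushed down, to 1.4. A damped spring (1 N at the free edge, 3 N well open) shuts it in about 1 s. Lower the stamp 0 to 12 mm from the mouth's centre towards the hinge: with its foot 80 mm down the flap slides on to its side, at about 1 rad; let go with the foot 90 mm or more down.
Not all that is in view belongs to the job. Leave any blue look-alike of the part that bears stamp_mid alone.

How it is judged:
On the way:
1. the stamp is held in the mouth, its centre 5 mm or more below the box's top, with the flap pushed open by at least 0.6 rad (value of joint flap above 0.6 rad and z of stamp_mid in the frame of mouth between -0.075 and -0.005 m and x of stamp_mid in the frame of mouth between -0.045 and 0.045 m and y of stamp_mid in the frame of mouth between -0.075 and 0.075 m), for 0.25 s.
At the end, for the whole second after the job is handed in: The round stamp lies or stands inside the box (its centre within the walls and at least 100 mm below the box's top) and the flap is shut to within 0.1 rad (value of joint flap below 0.1 rad and z of stamp_mid in the frame of mouth between -0.19 and -0.1 m and x of stamp_mid in the frame of mouth between -0.1 and 0.075 m and y of stamp_mid in the frame of mouth between -0.1 and 0.1 m); the robot touches nothing.
It fails at once if the square stamp is moved more than 30 mm or knocked over (distance of square_mid from where it was at the start of the episode above 0.03 m or angle between square_mid's own z axis and vertical above 0.35 rad).
It also fails if it takes over 48 s, if anything falls off the work surface, if the arm or the gripper's body presses on something with over 40 N, if the wrist force passes 120 N, or if a joint passes its speed limit or range.

### The arm

A 6-joint arm with a two-finger parallel gripper is mounted at the origin on the work surface. World frame = base frame: x ahead of the robot, y to its left, z up, the work surface at z = 0. Lengths are in m, angles in rad, forces in N, time in s.
With the tool pointing down it reaches from about 0.35 to 0.85 m from the base axis. Payload 8.1 kg.
Tool frame: the origin (TCP) lies at the very end of the fingers, on their centre line; the grasp point (between the pads) lies 19 mm behind it (pinch_z is the distance from the TCP to the grasp point, in m); z points along the fingers, y is the direction in which the jaws open and shut (so a half turn about z gives the same grasp; the last joint's range is limited). The gripper opens to 93 mm and grips with 3 to 60 N. Pads are 15 mm wide; open, the fingers measure 128 mm over their backs; the gripper's body (75 mm by 188 mm) begins 65 mm behind the grasp point.
Start: joints at [1.138, 0.13, 1.488, -0, 1.523, -0.085], TCP at [0.204, 0.564, 0.219] pointing down, gripper open.
Joint ranges: [-2.96, 2.96], [-0.89, 2.26], [0.02, 2.5], [-1.34, 4.48], [0, 2.73], [-2.66, 2.66]. Speed limits (rad/s): [2.39, 2.39, 2.79, 3.14, 3.14, 3.14].

### API

Orientations are given as a rotation vector (axis times angle).
In Python, from plant import * gives the robot as it stands.
- The arm moves only by the tool move_arm, never from a script. Its argument "series" is a list of rows, each a list of 7 numbers: the shift along the tool's x, y, z each as a share of 10 cm, from -1 to 1, then the turn, a rotation vector about the tool's x, y, z each as a share of 180 degrees, from -1 to 1, then the opening, from -1 (shut) to 1 (fully open). In form: [[dx, dy, dz, rx, ry, rz, jaw], ...]. A call has 1 to 8 rows; each row is the pose to reach, as a shift and turn from the pose commanded when the call began, along the tool's axes at that moment, turning the shorter way round; what a row does not reach only later rows make up. A row lasts 1/10 s, in which the tool goes at most 50 mm and 8.59 degrees, less where a joint would pass 70% of its speed; a pose out of reach is approached as far as the arm can. A call with a number of a shift or a turn outside -1 to 1 is refused whole. A call with a gripper value outside its range is refused whole. The fingers move at their own pace and stop on an object; "squeeze" is the grip in N (left out, the last holds). Time passes only in rows, so rows that repeat a pose let the fingers close. It gives the time, the measured TCP pose, the force and the opening at its end, in the units of the state.
- read_state(): the state, without advancing time (a new reading comes with each control period).
- read_camera(name): name is "scene" or "top" or "wrist"; returns a dict with "frame" (480x640x3 uint8, red, green, blue), "K" (3x3 intrinsics, pixels), "rvec" (rotation vector, rad) and "tvec" (3), from world to camera coordinates, as OpenCV has them. Camera axes: x right, y down, z forward; pixel columns grow to the right and rows downward; lengths in m; the calibration is good to about 2 mm. A picture is of the moment at which its call begins. There is no depth.
- close_job(): hands the job in, once; it reports no verdict.
The state is a dict: "t": time; "q": joint angles; "dq": joint speeds; "joint_torque": joint torques, N m; "tool_pos": TCP position; "orientation": TCP orientation; "force": force on the tool from outside, world axes, zero at the start; "wrist_torque": the same for the moment, N m; "opening": finger opening in m.
Only numpy, scipy, OpenCV 4.12 (cv2) and the standard library are available. Lean on these libraries where they do the work, as an engineer would, in place of code of your own. Each camera call takes 0.05 s, during which the arm holds its last target.

## Working session

There is one attempt and no reset: what is moved stays moved. The work goes in short steps, Python scripts to look and compute and a tool call to move; the robot and the scene stay as the last step left them, time stands still between calls to the robot, and variables do not carry over. Pictures are saved under pics/ and viewed, and the job is handed in when it is done.

Besides the shell and the picture viewer there is one more tool, called by a JSON object that holds its "api" and its "payload". move_arm: Moves the arm, as the interface text tells. Shift numbers are shares of 10 cm and turn numbers shares of 180 degrees, none past 1 either way. Its arguments: {"type":"object","properties":{"series":{"type":"array","items":{"type":"array","items":{"type":"number"}}},"squeeze":{"type":"number"}},"required":["series"]}

```bash
mkdir -p pics; ls; python3 - <<'E'
from plant import *
import cv2,pickle
s=read_state();print(s)
for n in ["scene","top","wrist"]:
    c=read_camera(n);cv2.imwrite(f"pics/{n}0.png",c["frame"][:,:,::-1]);pickle.dump(c,open(f"{n}0.pkl","wb"))
E
```

```text
pics
{'t': 0.0, 'q': array([ 1.13758714e+00,  1.31136629e-01,  1.48928934e+00, -5.30768147e-05,
        1.52299650e+00, -8.53811459e-02]), 'dq': array([ 2.74160647e-04,  1.51556064e-03, -5.01661014e-05,  3.96216442e-05,
        6.11642076e-04,  8.93941655e-04]), 'joint_torque': array([ 3.70300859e-04, -5.59845471e+01, -4.91761851e+01,  7.68914027e-02,
        3.52701510e-02, -1.63186501e-04]), 'tool_pos': array([0.20425894, 0.56354983, 0.21759658]), 'orientation': array([-5.43540394e-01, -3.09378970e+00,  2.79916997e-03]), 'force': array([-1.26878139,  0.67956746,  0.0418365 ]), 'wrist_torque': array([-0.01130512,  0.0274152 ,  0.03890103]), 'opening': 0.0927657263117551}
```

View pics/scene0.png

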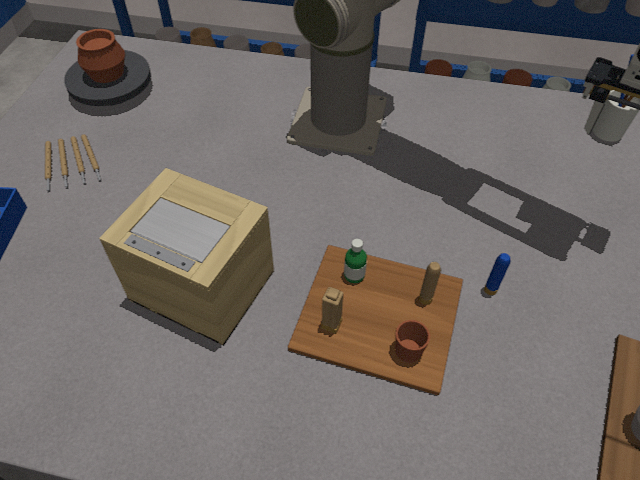

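View pics/top0.png

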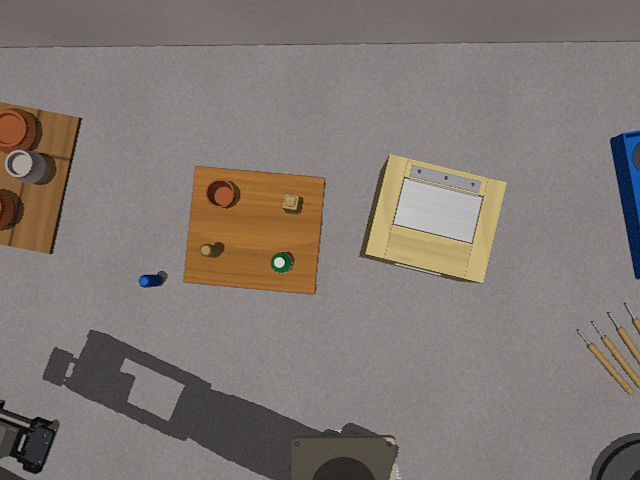

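View pics/wrist0.png

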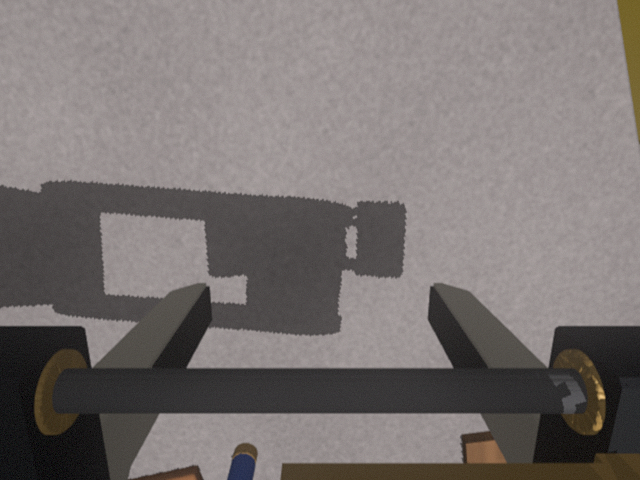

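```bash
python3 - <<'E'
import cv2,numpy as np
t=cv2.imread("pics/top0.png");s=cv2.imread("pics/scene0.png")
a=cv2.resize(t[150:300,130:330],None,fx=4,fy=4,interpolation=cv2.INTER_CUBIC)
cv2.imwrite("pics/a.png",a)
cv2.imwrite("pics/b.png",cv2.resize(t[145:295,350:520],None,fx=4,fy=4,interpolation=cv2.INTER_CUBIC))
cv2.imwrite("pics/c.png",cv2.resize(s[230:390,320:520],None,fx=4,fy=3.75*4/3.75*1.0 if False else 3.7,interpolation=cv2.INTER_CUBIC))
E
```

```text
(no output)
```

View pics/a.png

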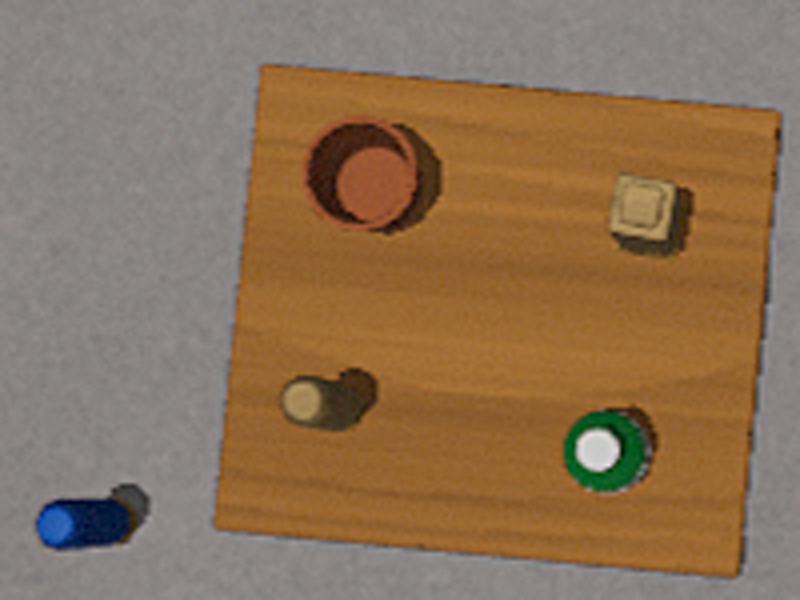

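View pics/b.png

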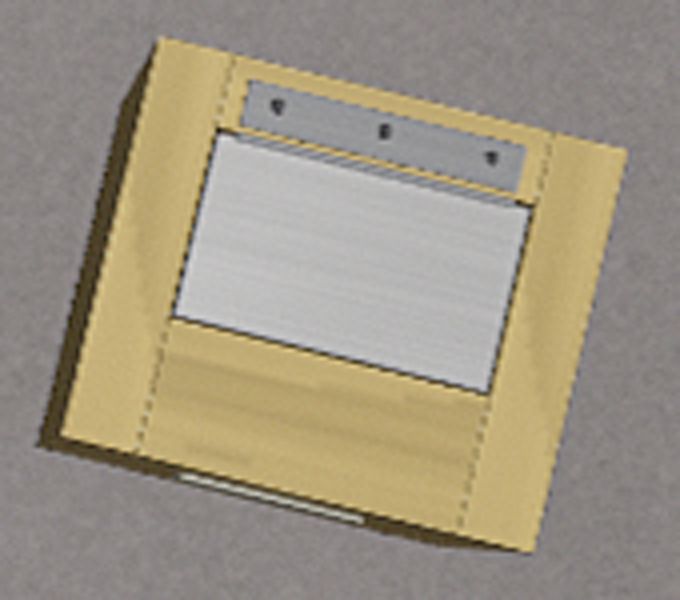

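View pics/c.png

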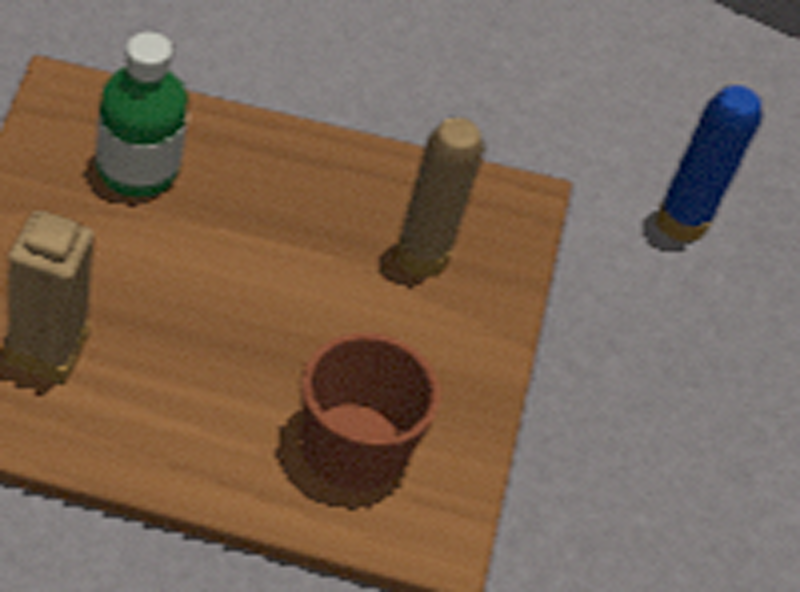

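Candidates for the stamp in the top view: tan wooden cylinder (206,250); tan square-topped stamp (290,203), which is the one to leave alone; blue look-alike (150,280), off the board and also to be left alone. The first is a round wooden upright on the board with a brass foot visible in the scene crop, so that is the target. The box has its hinge leaf at top (445,178), on the far side, and the wide plywood strip on the near side, which fits the -15 mm offset.

```bash
cat > h.py <<'E'
import cv2,numpy as np,pickle
def ray(c,uv,z):
    R=cv2.Rodrigues(np.array(c["rvec"],float))[0];t=np.array(c["tvec"],float).ravel()
    d=R.T@np.linalg.inv(c["K"])@np.array([uv[0],uv[1],1.]);o=-R.T@t
    return o+d*(z-o[2])/d[2]
def proj(c,p):
    return cv2.projectPoints(np.array(p,float).reshape(-1,1,3),np.array(c["rvec"],float),np.array(c["tvec"],float),np.array(c["K"],float),None)[0].reshape(-1,2)
E
python3 - <<'E'
from h import *
t=pickle.load(open("top0.pkl","rb"));s=pickle.load(open("scene0.pkl","rb"))
np.set_printoptions(precision=4,suppress=True)
f=lambda x,y,ox,oy:(x/4+ox-.375,y/4+oy-.375)
print("stamp top",ray(t,f(304,400,130,150),.126),ray(s,(434.6,264.8),.126))
print("sq top",ray(t,f(643,205,130,150),.126))
print("cup",ray(t,f(360,175,130,150),.076));print("bottle",ray(t,f(598,449,130,150),.121))
print("blue",ray(t,f(57,525,130,150),.11))
box=np.array([ray(t,f(x,y,350,145),.195) for x,y in [(160,38),(627,150),(533,550),(62,436)]])
m=np.array([ray(t,f(x,y,350,145),.195) for x,y in [(218,130),(533,206),(489,392),(172,318)]])
for q in(box,m):
    print(q[:,:2]);print("c",q.mean(0),[np.linalg.norm(q[i]-q[(i+1)%4]) for i in range(4)])
    e=(q[0]-q[3])+(q[1]-q[2]);print("yaw x",np.degrees(np.arctan2(e[1],e[0])), end=' ')
    e=(q[0]-q[1])+(q[3]-q[2]);print("yaw from y",np.degrees(np.arctan2(-e[0],e[1])))
x=(box[0]-box[3]+box[1]-box[2]);x/=np.linalg.norm(x);print("mouth from box",box.mean(0)+.015*x)
# scene check
print("box corners via scene (172,173)(271,210)(205,281)?",[ray(s,p,.195)[:2] for p in [(168,175),(271,208),(208,282),(107,238)]])
E
```

```text
stamp top [0.4971 0.2659 0.126 ] [0.4954 0.2681 0.126 ]
sq top [0.591  0.1015 0.126 ]
cup [0.6128 0.2474 0.076 ]
bottle [0.4728 0.1239 0.121 ]
blue [0.437  0.3899 0.11  ]
[[ 0.6683 -0.0844]
 [ 0.6153 -0.2968]
 [ 0.4332 -0.2506]
 [ 0.4859 -0.0379]]
c [ 0.5507 -0.1674  0.195 ] [np.float64(0.21891790372273234), np.float64(0.18780557412084545), np.float64(0.21912490638472149), np.float64(0.18819304036937654)]
yaw x -14.281152285711405 yaw from y -13.96015965854544
[[ 0.6256 -0.1104]
 [ 0.5898 -0.2535]
 [ 0.505  -0.232 ]
 [ 0.5395 -0.0885]]
c [ 0.565  -0.1711  0.195 ] [np.float64(0.14748972026312437), np.float64(0.08753923042735104), np.float64(0.14761227920657918), np.float64(0.08891075440028111)]
yaw x -14.281589331509734 yaw from y -13.782128926985566
mouth from box [ 0.5652 -0.1711  0.195 ]
box corners via scene (172,173)(271,210)(205,281)? [array([ 0.4482, -0.2378]), array([ 0.4862, -0.0297]), array([ 0.6595, -0.0862]), array([ 0.6112, -0.283 ])]
```

```bash
cat >> h.py <<'E'
from scipy.spatial.transform import Rotation as Ro
np.set_printoptions(precision=4,suppress=True)
YAW=np.radians(-14.1); M=np.array([.565,-.171,.195])
RX=np.array([np.cos(YAW),np.sin(YAW),0]);RY=np.array([-np.sin(YAW),np.cos(YAW),0])
RT=Ro.from_matrix(np.c_[-RX,RY,[0,0,-1]])
def rel(target):
    from plant import read_state
    s=read_state();R=Ro.from_rotvec(s["orientation"]);p=s["tool_pos"]
    print("t",s["t"],"tcp",p,"F",s["force"],"open",s["opening"],"mouth frame",(p-M)@np.c_[RX,RY,[0,0,1]])
    print("shift/0.1:",R.inv().apply(np.array(target)-p)/.1,"turn/180:",(R.inv()*RT).as_rotvec()/np.pi)
E
python3 -c "
from h import *
rel([.496,.267,.15])"
```

```text
t 0.15 tcp [0.2043 0.5637 0.2178] F [-0.3136  0.3074  0.0323] open 0.09311050243842775 mouth frame [-0.5288  0.6247  0.0228]
shift/0.1: [-3.7537 -1.7941  0.6804] turn/180: [-0.0004 -0.0001 -0.0324]
```

{"api": "move_arm", "payload": {"series": [[-0.4,-0.2,0,0,0,-0.032,1],[-0.8,-0.4,0,0,0,-0.032,1],[-1,-0.5,0,0,0,-0.032,1],[-1,-0.5,0,0,0,-0.032,1]]}}

```text
t: 0.55
tool_pos: [0.2833, 0.481, 0.2184]
orientation: [0.392, 3.117, -0.001]
force: [-0.2, 0.2, 0.2]
opening: 0.0927
```

{"api": "move_arm", "payload": {"series": [[-0.4,-0.2,0,0,0,0,1],[-0.8,-0.4,0,0,0,0,1],[-1,-0.5,0,0,0,0,1],[-1,-0.5,0,0,0,0,1]]}}

```text
t: 0.95
tool_pos: [0.3676, 0.4089, 0.2184]
orientation: [0.392, 3.117, -0.001]
force: [-0.9, -0.4, -0.2]
opening: 0.0932
```

```bash
python3 -c "
from h import *
rel([.496,.267,.15])"
```

```text
t 0.95 tcp [0.3676 0.4089 0.2184] F [-0.8517 -0.3953 -0.1898] open 0.09317319431393904 mouth frame [-0.3327  0.5143  0.0234]
shift/0.1: [-1.595  -1.0566  0.6849] turn/180: [-0.0001  0.0001 -0.0013]
```

{"api": "move_arm", "payload": {"series": [[-0.4,-0.3,0,0,0,0,1],[-0.8,-0.55,0,0,0,0,1],[-0.9,-0.6,0,0,0,0,1],[-0.9,-0.6,0,0,0,0,1]]}}

```text
t: 1.35
tool_pos: [0.439, 0.33, 0.2184]
orientation: [-0.39, -3.117, -0.0]
force: [0.0, 0.0, 0.3]
opening: 0.0927
```

```bash
python3 - <<'E'
from h import *
from plant import *
for n in ["wrist","scene"]:
    c=read_camera(n);cv2.imwrite(f"pics/{n}1.png",c["frame"][:,:,::-1]);pickle.dump(c,open(f"{n}1.pkl","wb"))
    print(proj(c,[[.496,.267,.126],[.496,.267,.016]]))
rel([.496,.267,.15])
E
```

```text
[[251.5867 343.1947]
 [269.844  282.7861]]
[[433.9204 264.971 ]
 [424.4939 298.5748]]
t 1.45 tcp [0.4377 0.3312 0.2185] F [-0.2231  0.1009 -0.2789] open 0.09328842849514161 mouth frame [-0.2458  0.4561  0.0235]
shift/0.1: [-0.723  -0.4806  0.6837] turn/180: [ 0.0001 -0.0003 -0.0002]
```

View pics/wrist1.png

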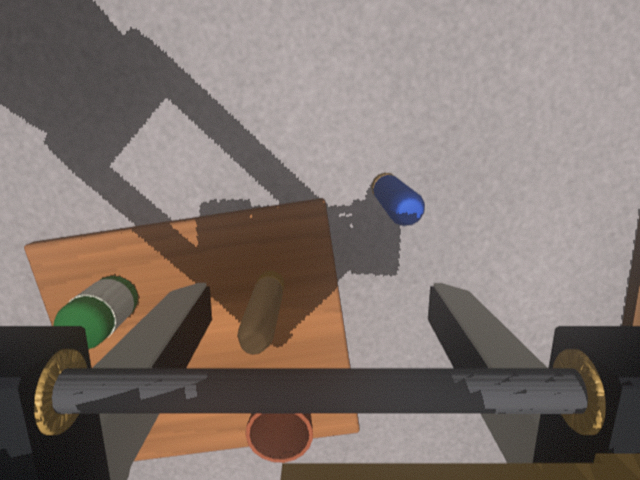

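The wrist view shows the round stamp's foot at (270,281) and its top at (254,341). The measured point projects to (270,283) and (252,343), so it is confirmed. The cup at (280,435), bottle at (95,310) and blue stamp at (398,200) are clear of the fingers.

{"api": "move_arm", "payload": {"series": [[-0.36,-0.24,0,0,0,0,1],[-0.72,-0.48,0,0,0,0,1],[-0.72,-0.48,0,0,0,0,1],[-0.72,-0.48,0.3,0,0,0,1],[-0.72,-0.48,0.6,0,0,0,1],[-0.72,-0.48,0.6,0,0,0,1]]}}

```text
t: 2.05
tool_pos: [0.4926, 0.2664, 0.1538]
orientation: [-0.384, -3.11, 0.006]
force: [-1.1, -0.1, -1.2]
opening: 0.0931
```

```bash
python3 - <<'E'
from h import *
from plant import *
for n in ["wrist","scene"]:
    c=read_camera(n);cv2.imwrite(f"pics/{n}2.png",c["frame"][:,:,::-1])
    print(proj(c,[[.496,.267,.126],[.496,.267,.016]]))
rel([.496,.267,.077])
E
```

```text
[[324.1611 287.3372]
 [323.2271 231.1993]]
[[433.9204 264.971 ]
 [424.4939 298.5748]]
t 2.15 tcp [0.4954 0.267  0.1586] F [0.6383 0.863  0.0339] open 0.09304461448359089 mouth frame [-0.1742  0.4079 -0.0364]
shift/0.1: [-0.0068  0.0016  0.8164] turn/180: [-0.0002 -0.0005  0.0002]
```

View pics/wrist2.png

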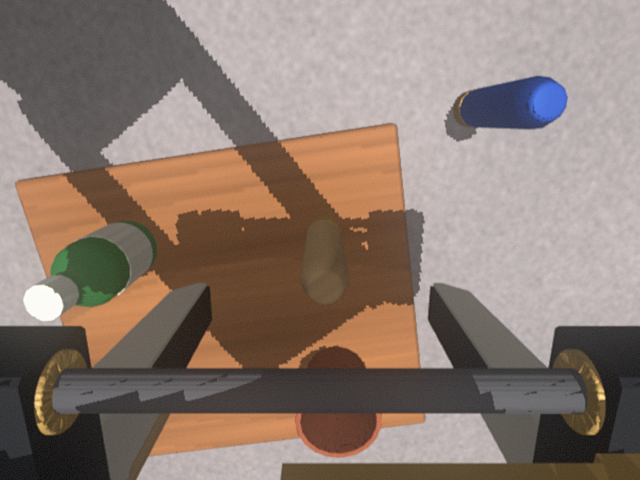

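View pics/scene2.png

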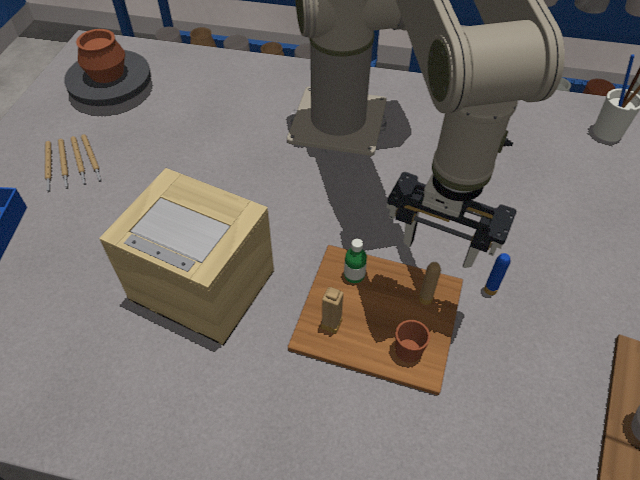

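The wrist view has the stamp top at (324,285), midway between the fingers (210 and 430). Descending.

{"api": "move_arm", "payload": {"series": [[0,0,0.25,0,0,0,1],[0,0,0.5,0,0,0,1],[-0.01,0,0.7,0,0,0,1],[-0.01,0,0.82,0,0,0,1],[-0.01,0,0.82,0,0,0,1],[-0.01,0,0.82,0,0,0,1]]}}

```text
t: 2.75
tool_pos: [0.4985, 0.2662, 0.0783]
orientation: [0.387, 3.116, 0.002]
force: [0.4, -0.1, 1.1]
opening: 0.0928
```

{"api": "move_arm", "payload": {"series": [[0,0,0,0,0,0,-0.4],[0,0,0,0,0,0,-0.4],[0,0,0,0,0,0,-0.7],[0,0,0,0,0,0,-1],[0,0,0,0,0,0,-1],[0,0,0,0,0,0,-1],[0,0,0,0,0,0,-1],[0,0,0,0,0,0,-1]], "squeeze": 25}}

```text
t: 3.55
tool_pos: [0.4977, 0.2654, 0.0766]
orientation: [-0.387, -3.117, 0.0]
force: [0.4, -0.2, 0.1]
opening: 0.0334
```

```bash
python3 - <<'E'
from h import *
from plant import *
for n in ["wrist"]:
    c=read_camera(n);cv2.imwrite(f"pics/{n}3.png",c["frame"][:,:,::-1])
    print(proj(c,[[.496,.267,.126],[.496,.267,.016]]))
rel([.496,.267,.077])
E
```

```text
[[325.586  366.9273]
 [322.8685 255.9458]]
t 3.6 tcp [0.4978 0.2654 0.0766] F [0.6897 0.7764 0.0336] open 0.02971925065994791 mouth frame [-0.1715  0.4069 -0.1184]
shift/0.1: [ 0.0208  0.0109 -0.0042] turn/180: [-0.     -0.     -0.0004]
```

View pics/wrist3.png

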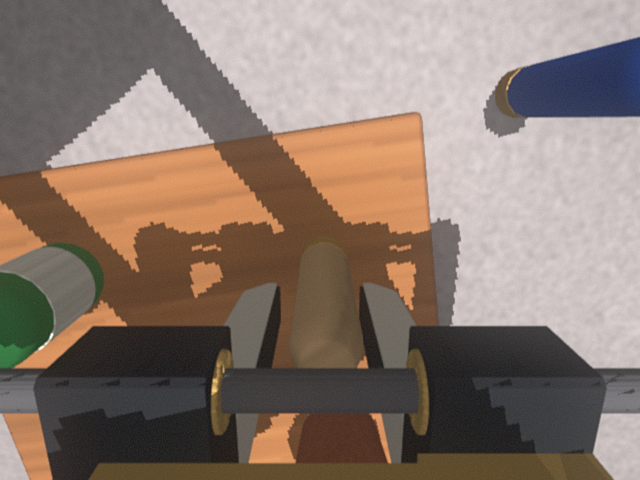

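The stamp stands between the jaws, which are still closing (30 mm open).

{"api": "move_arm", "payload": {"series": [[0,0,0,0,0,0,-1],[0,0,0,0,0,0,-1],[0,0,0,0,0,0,-1],[0,0,0,0,0,0,-1],[0,0,0,0,0,0,-1]], "squeeze": 30}}

```text
t: 4.1
tool_pos: [0.4978, 0.2655, 0.0767]
orientation: [0.387, 3.118, 0.0]
force: [0.2, 0.0, 0.2]
opening: 0.0252
```

{"api": "move_arm", "payload": {"series": [[0,0,-0.1,0,0,0,-1],[0,0,-0.3,0,0,0,-1],[0,0,-0.6,0,0,0,-1],[0,0,-0.8,0,0,0,-1],[0,0,-1,0,0,0,-1],[0,0,-1,0,0,0,-1],[0,0,-1,0,0,0,-1]]}}

```text
t: 4.8
tool_pos: [0.498, 0.2655, 0.1769]
orientation: [0.387, 3.117, 0.001]
force: [0.6, 0.2, -1.7]
opening: 0.0256
```

```bash
python3 - <<'E'
from h import *
from plant import *
for n in ["wrist","scene"]:
    c=read_camera(n);cv2.imwrite(f"pics/{n}4.png",c["frame"][:,:,::-1])
rel(M+[0,0,.15])
E
```

```text
t 4.9 tcp [0.497  0.2651 0.1751] F [-0.0499  0.7549 -1.5425] open 0.025477012700599804 mouth frame [-0.1722  0.4064 -0.0199]
shift/0.1: [-1.724  -4.064  -1.6962] turn/180: [-0.0004 -0.0006 -0.0004]
```

View pics/wrist4.png

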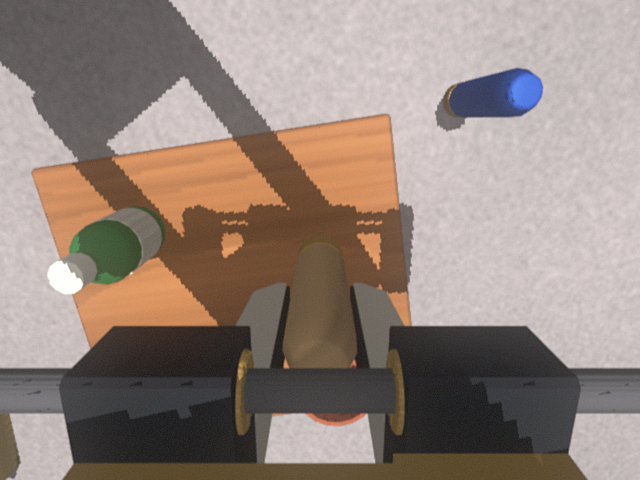

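View pics/scene4.png

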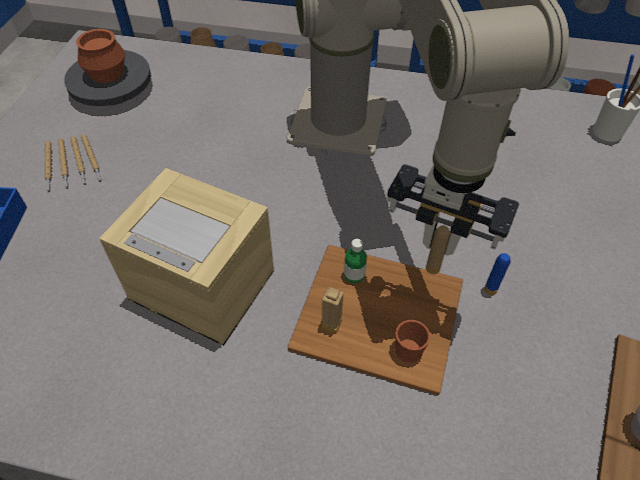

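The stamp is held upright (25.5 mm opening, 1.5 N extra load) and lifted clear of the board at scene (438,250). Next, lift more and carry it over.

{"api": "move_arm", "payload": {"series": [[0,0,-0.4,0,0,0,-1],[0,0,-0.8,0,0,0,-1],[0,-0.3,-1,0,0,0,-1],[-0.3,-0.6,-1,0,0,0,-1],[-0.5,-0.9,-1,0,0,0,-1],[-0.6,-1,-1,0,0,0,-1]]}}

```text
t: 5.5
tool_pos: [0.5317, 0.151, 0.2752]
orientation: [-0.391, -3.115, 0.002]
force: [1.4, 0.2, -1.5]
opening: 0.0256
```

{"api": "move_arm", "payload": {"series": [[-0.2,-0.3,-0.1,0,0,0,-1],[-0.4,-0.6,-0.2,0,0,0,-1],[-0.6,-0.9,-0.3,0,0,0,-1],[-0.6,-1,-0.3,0,0,0,-1]]}}

```text
t: 5.9
tool_pos: [0.5663, 0.0394, 0.3065]
orientation: [0.392, 3.117, -0.001]
force: [0.0, 0.0, -1.1]
opening: 0.025
```

{"api": "move_arm", "payload": {"series": [[-0.2,-0.3,0,0,0,0,-1],[-0.4,-0.6,0,0,0,0,-1],[-0.5,-0.9,0,0,0,0,-1],[-0.5,-1,0,0,0,0,-1]]}}

```text
t: 6.3
tool_pos: [0.5887, -0.0688, 0.3046]
orientation: [-0.39, -3.114, 0.0]
force: [0.2, 0.2, -1.6]
opening: 0.0257
```

```bash
python3 - <<'E'
from h import *
rel(M+.006*RX+[0,0,.09])
E
```

```text
t 6.3 tcp [ 0.5887 -0.0688  0.3046] F [ 0.2458  0.2472 -1.6167] open 0.025704605465809795 mouth frame [-0.0019  0.1049  0.1096]
shift/0.1: [-0.0825 -1.0482  0.1958] turn/180: [-0.0002 -0.0009 -0.001 ]
```

{"api": "move_arm", "payload": {"series": [[-0.03,-0.3,0,0,0,0,-1],[-0.06,-0.6,0,0,0,0,-1],[-0.08,-0.9,0,0,0,0,-1],[-0.08,-1,0,0,0,0,-1],[-0.08,-1,0,0,0,0,-1],[-0.08,-1,0,0,0,0,-1]]}}

```text
t: 6.9
tool_pos: [0.5725, -0.1645, 0.3062]
orientation: [-0.387, -3.117, -0.002]
force: [-0.8, -0.3, -0.7]
opening: 0.0253
```

```bash
python3 - <<'E'
from h import *
from plant import *
for n in ["wrist","scene","top"]:
    c=read_camera(n);cv2.imwrite(f"pics/{n}5.png",c["frame"][:,:,::-1])
    print(n,proj(c,[M+a*RX*.045+b*RY*.075 for a,b in [(1,1),(1,-1),(-1,-1),(-1,1)]]))
rel(M+.006*RX+[0,0,.09])
E
```

```text
wrist [[415.5733 289.3914]
 [202.1578 289.5694]
 [191.5481 159.8644]
 [424.1355 159.7272]]
scene [[201.183  263.2728]
 [127.6287 231.4764]
 [159.2059 196.72  ]
 [230.4326 225.3636]]
top [[403.4486 176.4194]
 [483.5185 195.8119]
 [472.3334 243.6522]
 [391.9876 224.0361]]
t 7.05 tcp [ 0.5728 -0.1645  0.3066] F [-0.7806  0.3343 -0.4964] open 0.025258756040281466 mouth frame [0.006  0.0082 0.1116]
shift/0.1: [-0.0004 -0.0825  0.216 ] turn/180: [ 0.0001 -0.      0.0002]
```

View pics/wrist5.png

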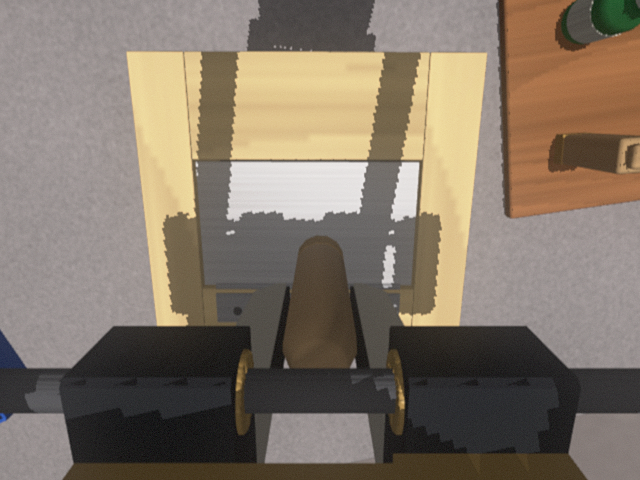

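View pics/scene5.png

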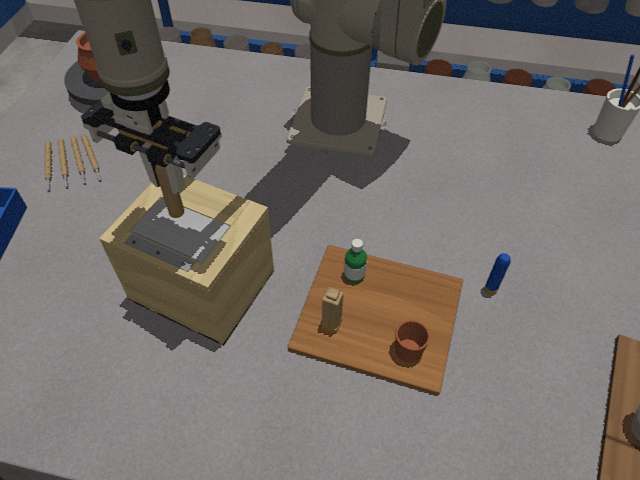

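In the wrist view the mouth's near edge runs from (193,160) to (422,160), against (191,160) and (424,160) predicted. The stamp foot is at about (320,240), over the mouth. Lowering with a firmer grip.

{"api": "move_arm", "payload": {"series": [[0,-0.08,0.1,0,0,0,-1],[0,-0.08,0.2,0,0,0,-1],[0,-0.08,0.3,0,0,0,-1],[0,-0.08,0.4,0,0,0,-1],[0,-0.08,0.5,0,0,0,-1],[0,-0.08,0.6,0,0,0,-1],[0,-0.08,0.7,0,0,0,-1],[0,-0.08,0.8,0,0,0,-1]], "squeeze": 50}}

```text
t: 7.85
tool_pos: [0.5716, -0.1741, 0.2282]
orientation: [0.387, 3.114, -0.002]
force: [-2.3, 0.8, 7.6]
opening: 0.0245
```

{"api": "move_arm", "payload": {"series": [[0,0,0.08,0,0,0,-1],[0,0,0.16,0,0,0,-1],[0,0,0.24,0,0,0,-1],[0,0,0.32,0,0,0,-1],[0,0,0.4,0,0,0,-1],[0,0,0.4,0,0,0,-1]]}}

```text
t: 8.45
tool_pos: [0.5692, -0.1732, 0.1841]
orientation: [-0.387, -3.114, -0.001]
force: [-2.8, 1.2, -2.1]
opening: 0.0254
```

```bash
python3 - <<'E'
from h import *
from plant import *
for n in ["wrist","scene"]:
    c=read_camera(n);cv2.imwrite(f"pics/{n}6.png",c["frame"][:,:,::-1])
rel(M+.006*RX+[0,0,-.034])
E
```

```text
t 8.55 tcp [ 0.5697 -0.1734  0.1855] F [-3.328   1.0914 -1.0934] open 0.025276207109678296 mouth frame [ 0.0052 -0.0012 -0.0095]
shift/0.1: [-0.009   0.0119  0.2448] turn/180: [ 0.0001 -0.0008 -0.0004]
```

View pics/wrist6.png

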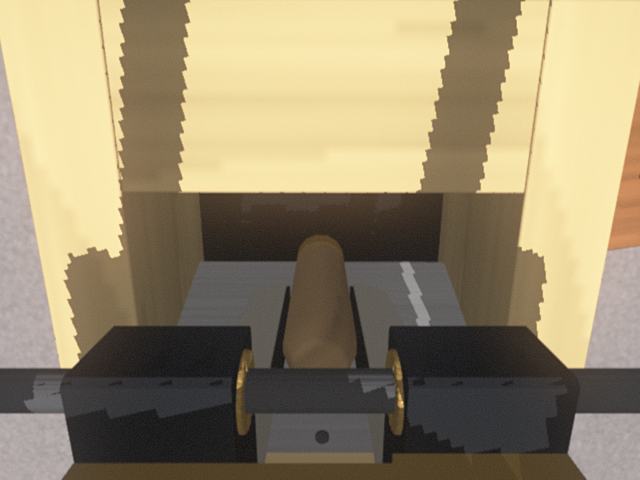

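View pics/scene6.png

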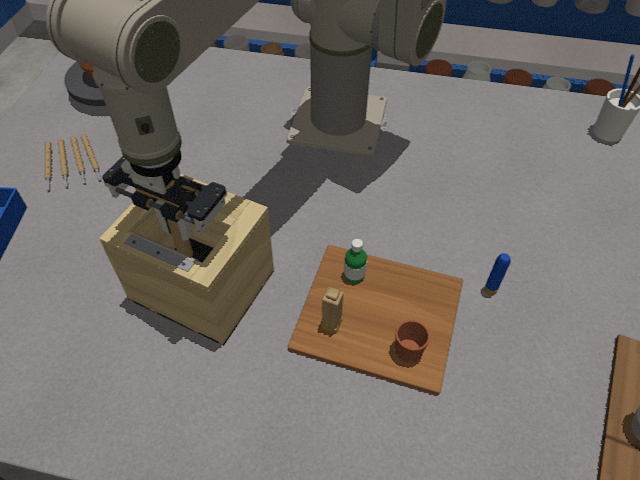

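The flap is pushed open with its free edge at wrist (320,262). The stamp is still straight in the jaws, its foot at (320,238), about 70 mm down. Going a further 28 mm and holding.

{"api": "move_arm", "payload": {"series": [[0,0.01,0.08,0,0,0,-1],[0,0.01,0.16,0,0,0,-1],[0,0.01,0.24,0,0,0,-1],[0,0.01,0.28,0,0,0,-1],[0,0.01,0.28,0,0,0,-1],[0,0.01,0.28,0,0,0,-1],[0,0.01,0.28,0,0,0,-1],[0,0.01,0.28,0,0,0,-1]]}}

```text
t: 9.35
tool_pos: [0.5707, -0.1727, 0.1587]
orientation: [-0.387, -3.118, 0.0]
force: [-3.0, 0.6, -2.4]
opening: 0.025
```

```bash
python3 - <<'E'
from h import *
from plant import *
for n in ["wrist","top"]:
    c=read_camera(n);cv2.imwrite(f"pics/{n}7.png",c["frame"][:,:,::-1])
rel(M+.006*RX+[0,0,-.034])
E
```

```text
t 9.45 tcp [ 0.5708 -0.1728  0.1588] F [-1.87    0.1517 -3.354 ] open 0.025085241801059383 mouth frame [ 0.006  -0.0003 -0.0362]
shift/0.1: [ 0.0004  0.0031 -0.022 ] turn/180: [-0.      0.     -0.0004]
```

View pics/wrist7.png

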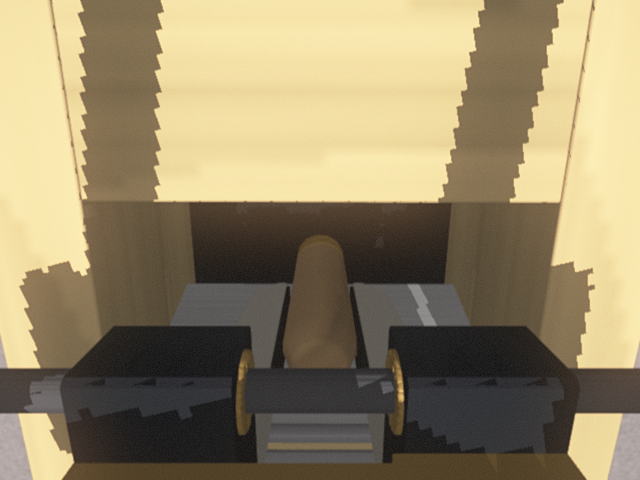

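The flap is further open, with its edge at about (320,284) and lying on the stamp's side. The foot is about 97 mm down and the hold has lasted more than 0.5 s. Letting go by opening to about 60 mm.

{"api": "move_arm", "payload": {"series": [[0,0,0,0,0,0,0.3],[0,0,0,0,0,0,0.3],[0,0,0,0,0,0,0.3],[0,0,0,0,0,0,0.3],[0,0,0,0,0,0,0.3],[0,0,0,0,0,0,0.3]]}}

```text
t: 10.05
tool_pos: [0.5709, -0.1727, 0.1589]
orientation: [0.387, 3.117, -0.0]
force: [-1.5, 0.1, 2.1]
opening: 0.0599
```

```bash
python3 - <<'E'
from h import *
from plant import *
for n in ["wrist","scene"]:
    c=read_camera(n);cv2.imwrite(f"pics/{n}8.png",c["frame"][:,:,::-1])
rel(M+.006*RX+[0,0,.1])
E
```

```text
t 10.15 tcp [ 0.5708 -0.1728  0.1588] F [-1.288   0.3084  2.921 ] open 0.06026386125137933 mouth frame [ 0.0061 -0.0003 -0.0362]
shift/0.1: [ 0.0006  0.0028 -1.3621] turn/180: [ 0.      0.0001 -0.0004]
```

View pics/wrist8.png

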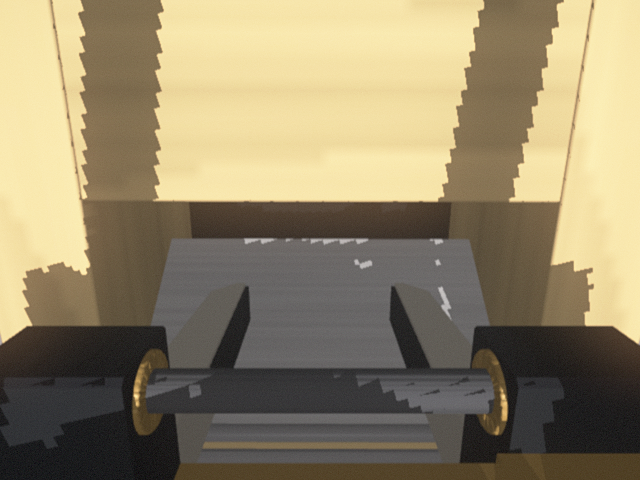

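The stamp has dropped out of the jaws, and the flap rests on the fingertips with its edge at about (320,240). Coming straight up, without touching the fingers.

{"api": "move_arm", "payload": {"series": [[0,0,-0.1,0,0,0,0.3],[0,0,-0.25,0,0,0,0.3],[0,0,-0.4,0,0,0,0.3],[0,0,-0.6,0,0,0,0.3],[0,0,-0.8,0,0,0,0.3],[0,0,-1,0,0,0,0.3],[0,0,-1,0,0,0,0.3]]}}

```text
t: 10.85
tool_pos: [0.5728, -0.1736, 0.2641]
orientation: [0.386, 3.11, -0.003]
force: [-0.3, -0.4, 0.8]
opening: 0.0601
```

{"api": "move_arm", "payload": {"series": [[0.3,0.3,-0.3,0,0,0,0.3],[0.6,0.6,-0.6,0,0,0,0.3],[0.9,0.9,-0.9,0,0,0,0.3],[1,1,-0.9,0,0,0,0.3],[1,1,-0.9,0,0,0,0.3],[1,1,-0.9,0,0,0,0.3],[1,1,-0.9,0,0,0,0.3],[1,1,-0.9,0,0,0,0.3]]}}

```text
t: 11.65
tool_pos: [0.4982, -0.0521, 0.3473]
orientation: [-0.389, -3.115, 0.0]
force: [-0.1, 0.7, 0.2]
opening: 0.0603
```

{"api": "move_arm", "payload": {"series": [[0,0.4,0,0,0,0,0.3],[0,0.8,0,0,0,0,0.3],[0,1,0,0,0,0,0.3],[0,1,0,0,0,0,0.3],[0,1,0,0,0,0,0.3],[0,1,0,0,0,0,0.3]]}}

```text
t: 12.25
tool_pos: [0.5227, 0.0445, 0.3482]
orientation: [-0.389, -3.117, 0.001]
force: [0.2, -0.6, -0.5]
opening: 0.0606
```

```bash
python3 - <<'E'
from h import *
from plant import *
for n in ["top","scene","wrist"]:
    c=read_camera(n);cv2.imwrite(f"pics/{n}9.png",c["frame"][:,:,::-1])
rel(M+.006*RX+[0,0,.1])
t=cv2.imread("pics/top9.png")
cv2.imwrite("pics/top9b.png",cv2.resize(t[145:295,350:520],None,fx=4,fy=4,interpolation=cv2.INTER_CUBIC))
E
```

```text
t 12.4 tcp [0.5227 0.0446 0.3486] F [ 0.2744  0.214  -0.1169] open 0.06065966706525856 mouth frame [-0.0935  0.1988  0.1536]
shift/0.1: [-1.0007 -1.9852  0.5364] turn/180: [-0.0001  0.     -0.0009]
```

View pics/top9b.png

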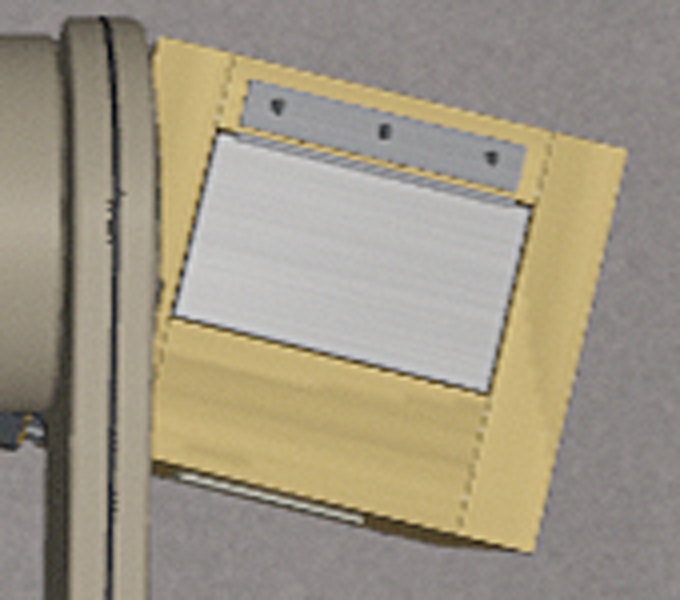

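View pics/scene9.png

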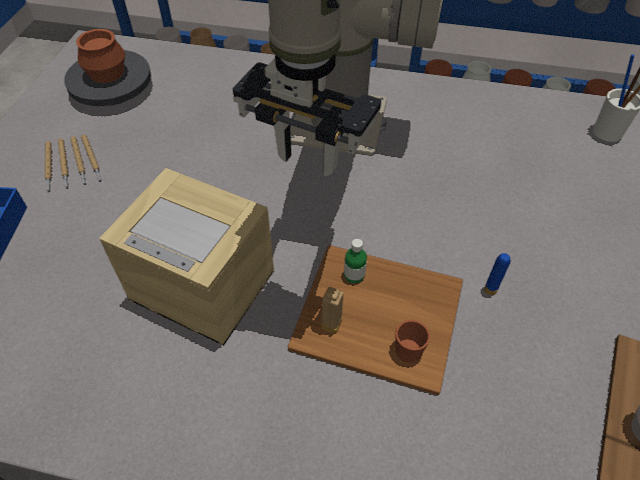

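The flap is flush in the mouth: in the top crop its edge runs (172,318)–(489,392), the same as at the start. The jaws at scene (305,150) are empty. The square stamp at (332,310), bottle, cup and blue stamp are where they were, and the round stamp is nowhere outside the box. Handing in.

```bash
python3 - <<'E'
from plant import *
print(close_job()); s=read_state(); print(s["t"],s["force"])
E
```

```text
the job is handed in; nothing more can be done
None
the job is handed in; nothing more can be done
```

The round stamp is in the box with the flap shut, and I handed the job in at about 12.4 s of the 48 s allowed.

- **What I did:** I gripped the stamp about 25 mm above its centre and lowered it 6 mm to the hinge side of the mouth's centre. I held it there for about 0.5 s with the foot about 97 mm down and the flap lying on its side. Then I let go, came straight up and moved the arm clear.
- **Last checks:** The flap's edges in the top view match the picture from the start. The jaws are empty, and the tool force is about zero with the arm clear of everything. The square stamp, cup, bottle and blue look-alike show no visible shift.
- **Not measured:** The stamp can't be seen inside the closed box, and I did not read the flap angle during the hold as a number. That the stamp is inside rests on it dropping from the open jaws into the mouth and not being visible anywhere outside. The flap opening during the hold was judged from the wrist picture.
- **Disagreement:** Box and mouth sizes from the top view came out 1–3 mm smaller than stated. The centres still agreed to within 1 mm. The rough scene-camera box corners, taken without zooming in, differed from the top view by up to about 15 mm, so I used the top view. The wrist view over the mouth later agreed with it to about 2 pixels.

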